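Slide the seed dish to the viewing ring and hold the loupe at focal height

TASK

Slide the steel seed dish along the white inspection board, without lifting or tipping it, until it sits centred in the ring beside the height gauge, and let go of it. Then pick up the loupe by its handle from its rest and hold it level, centred over the big seed in the dish, with the lens at the height of the gauge's pointer; finish holding it still there, touching nothing else with it. Leave the pointer and the other things on the bench where they are.

Things in the scene. Friction and masses are not known exactly. Their poses are not given: they have to be found in the camera images.
- board: Fixed white board 220 (its x) x 280 (its y) x 12 mm thick; origin at the centre of its underside, z up. Two dark engraved rings (86 mm diameter, flat) on top, side by side along y: the +y one is the viewing ring (see point view_ring), the -y one the parking ring, where the dish starts roughly (centre x -30, y -70 mm on the board). The height gauge, a 10 mm steel post rising 191 mm above the board's top, stands at board x +80, y +65 mm, behind the viewing ring.
- view_ring (a point): Centre of the viewing ring, on the board's top surface (12 mm above the bench); axes as the board's.
- pointer_tip (a point): Tip of the gauge's pointer: a thin level steel finger on a collar that stays by friction anywhere on the post. The tip, 55 mm from the post's axis, points along board -x to the viewing ring and ends 55 mm horizontally from the ring's centre. Its height, different each time (about 112 to 172 mm above the bench), is the focal height for the middle of the lens. z up.
- dish: Open round steel dish, 76 mm across, 18 mm high, about 0.2 kg, standing on the board, with an upright finger tab outside the rim on its -x side. Origin at the centre of its underside, z up. Turned by up to about 25 degrees at the start; may be left turned. It slides on the board by friction.
- tab (a point): On the dish: grip point of the upright tab, 52 mm along dish -x from its centre and 32 mm above its underside. The tab is 10 mm thick (dish y), 30 mm long (dish x), its top 42 mm and its lower edge 6 mm above the dish's underside: pinch it from above across dish y.
- seed_top (a point): On the dish: top of the big brown seed (20 mm wide) fixed at the dish's centre, 20 mm above its underside.
- rest: Fixed grey loupe rest; origin at the centre of the lens support's underside. Base plate 6 mm thick, from x -135 to +35 mm, 50 mm wide; a round pillar (58 mm) under the lens and a block under the handle's end (x -127 to -109 mm), both 30 mm high, leave the middle of the handle free underneath.
- loupe: Loupe of about 0.09 kg: round dark rim 64 mm across and 12 mm high with a clear lens, and a straight black handle along its -x from x -40 to -132 mm, 14 mm wide (y) and 12 mm thick (z). Origin at the centre of the rim's underside; z up, along the lens's axis. It lies level on the rest, loose, underside 30 mm above the bench.
- lens_centre (a point): On the loupe: the middle of the lens, 6 mm above the rim's underside.
- handle_grip (a point): On the loupe: a good grip point on the handle's centre line, 66 mm along loupe -x from the lens centre; free below, so pinch it from above across loupe y.
- vial: Bystander: small glass vial with a white cap, 22 mm across, 45 mm high, on the board. Origin under its centre.
- forceps: Bystander: steel forceps 115 mm long lying on the board's far side. Origin near the middle.
- petri: Bystander: flat glass dish 72 mm across, 14 mm high, near the loupe rest. Origin under its centre.
- jar: Bystander: amber jar 50 mm across, 70 mm high. Origin under its centre.
- bottle: Bystander: white bottle 52 mm across, 120 mm high. Origin under its centre.
- weight: Bystander: brass weight 36 mm across, 35 mm high. Origin under its centre.
- brush: Bystander: brush 160 mm long lying beside the loupe rest. Origin near the middle.
There are look-alikes about, which are no part of the job. Of the things like the loupe, leave any that is pink or purple; of the rest the larger one is meant.

How it is judged:
By the outcome, as a careful person would: the job done as asked, in the order asked, and still so for the second after the job is handed in, while the arm keeps its last pose, push and grip.
It also fails if it takes over 61 s, if anything falls off the work surface, if the arm or the gripper's body presses on something with over 40 N, if the wrist force passes 120 N, or if a joint passes its speed limit or range.

ROBOT

A 7-joint arm with a two-finger parallel gripper is mounted at the origin on the work surface. World frame = base frame: x ahead of the robot, y to its left, z up, the work surface at z = 0. Lengths are in m, angles in degrees, forces in N, time in s.
With the tool pointing down it reaches from about 0.4 to 0.925 m from the base axis. Payload 5.6 kg.
Tool frame: the origin (TCP) lies on the front face of the gripper's body, between the roots of the fingers; the fingertips stand 73 mm ahead of it and the grasp point (between the pads) lies robot.hold_point_z ahead of it (robot.hold_point_z is the distance from the TCP to the grasp point, in m); z points along the fingers, y is the direction in which the jaws open and shut (so a half turn about z gives the same grasp; the last joint's range is limited). The gripper opens to 85 mm and grips with 20 to 120 N. Pads are 22 mm wide; open, the fingers measure 114 mm over their backs; the gripper's body (76 mm by 85 mm) begins 54 mm behind the grasp point. The pads swing forward as they close: fully open they stand 13 mm farther back than shut.
Start: joints at [67.265, 26.786, -0.665, 91.828, 0.344, 61.387, -3.226], TCP at [0.225, -0.61, 0.304] pointing down, gripper open.
Joint ranges: [-144.91, 144.91], [-17.63, 115.5], [-89.93, 88.59], [15.96, 139.68], [-74.01, 254.01], [8.47, 105.57], [-167.45, 167.45]. Speed limits (degrees/s): [147.25, 147.25, 180, 180, 180, 180, 180].

INTERFACE

Orientations are given as [roll, pitch, yaw] about the fixed x, y, z axes, in that order (R = Rz(yaw) Ry(pitch) Rx(roll)).
In Python, from plant import robot, eyes gives the robot as it stands.
- The arm moves only by the tool drive_tool, never from a script. Its argument "motion" is one flat list of numbers, 7 for each row, row after row: the turn, a rotation vector about the tool's x, y, z in degrees, then the shift along the tool's x, y, z in m, then the opening, from -1 (shut) to 1 (fully open). In form: [wx, wy, wz, dx, dy, dz, hand, wx, wy, wz, dx, dy, dz, hand, ...]. A call has 1 to 8 rows; each row shifts and turns the pose as measured when the row begins, along the tool's axes as they then stand; what a row does not reach is not made up. A row lasts 1/12 s, in which the tool goes at most 41.7 mm and 7.16 degrees, less where a joint would pass 70% of its speed; a pose out of reach is approached as far as the arm can. A call with a gripper value outside its range is refused whole. The fingers move at their own pace and stop on an object; "force" is the grip in N (left out, the last holds). Time passes only in rows, so rows that do not move let the fingers close. It gives the time, the measured TCP pose, the force and the opening at its end, in the units of the state.
- robot.read_state(): the state, without advancing time (a new reading comes with each control period).
- eyes.capture(name): name is "side" or "top" or "wrist"; returns a dict with "pixels" (420x560x3 uint8, red, green, blue), "intrinsics" (3x3 intrinsics, pixels), "R" (3x3) and "t" (3): a world point X has camera coordinates R X + t; the wrist camera has in their place "T_tool_cam" (4x4, takes a point from camera to tool coordinates, whose origin is the TCP and whose axes are the flange's). Camera axes: x right, y down, z forward; pixel columns grow to the right and rows downward; lengths in m; the calibration is good to about 2 mm. A picture is of the moment at which its call begins: read the wrist's pose just before it. There is no depth.
- robot.hand_in(): hands the job in, once; it reports no verdict.
The state is a dict: "time_s": time; "joints": joint angles; "qvel": joint speeds; "joint_efforts": joint torques, N m; "tool_pos": TCP position; "eef_rot": TCP orientation; "force": force on the tool from outside, world axes, zero at the start; "torque": the same for the moment, N m; "width": finger opening in m.
Only numpy, scipy, OpenCV 4.12 (cv2) and the standard library are available. Lean on these libraries where they do the work, as an engineer would, in place of code of your own. Each camera call takes 0.05 s, during which the arm holds its last target. There are 200 camera calls.

## Working session

There is one attempt and no reset: what is moved stays moved. The work goes in short steps, Python scripts to look and compute and a tool call to move; the robot and the scene stay as the last step left them, time stands still between calls to the robot, and variables do not carry over. Pictures are saved under pics/ and viewed, about 8 in all and at most 12, crops included, and the job is handed in when it is done.

Besides the shell and the picture viewer there is one more tool, called by a JSON object that holds its "name" and its "arguments". drive_tool: Moves the arm, as the interface text tells. Its arguments: {"type":"object","properties":{"motion":{"type":"array","items":{"type":"number"}},"force":{"type":"number"}},"required":["motion"]}

```bash
mkdir -p pics; ls; python3 - <<'E'
from plant import robot, eyes
import cv2, numpy as np
print(robot.hold_point_z, robot.read_state())
for n in ("side","top","wrist"):
    c=eyes.capture(n); cv2.imwrite(f"pics/{n}0.png",c["pixels"][:,:,::-1])
    print(n,c["intrinsics"].tolist(),[np.round(c[k],4).tolist() for k in c if k in("R","t","T_tool_cam")])
E
```

```text
pics
0.0539 {'time_s': 0.0, 'joints': array([67.26474649, 26.83527971, -0.66478959, 91.88176975,  0.34542041,
       61.38636876, -3.22472811]), 'qvel': array([-0.04145072,  0.00051328, -0.02684083,  0.00562836, -0.07635622,
       -0.00409574, -0.00127844]), 'joint_efforts': array([ 6.96372663e-04, -5.32380438e+01,  2.15921493e-02, -2.51300615e+01,
        1.13140824e-02,  7.76865956e-03,  4.46912011e-06]), 'tool_pos': array([ 0.22499281, -0.60935488,  0.30294025]), 'eef_rot': array([-1.79898886e+02,  8.54291500e-03,  2.02696931e+01]), 'force': array([0.28635643, 0.15268441, 0.33167562]), 'torque': array([-0.00298459, -0.01738222,  0.01919488]), 'width': 0.08537475469699983}
side [[513.8064124810576, 0.0, 281.62413448463116], [0.0, 513.8064124810576, 213.1202816661024], [0.0, 0.0, 1.0]] [[[0.9935, -0.1134, -0.0001], [-0.0686, -0.6004, -0.7967], [0.0903, 0.7916, -0.6043]], [-0.5599, 0.1315, 1.4174]]
top [[489.91953744990064, 0.0, 281.67901148270556], [0.0, 489.91953744990064, 205.17600693326375], [0.0, 0.0, 1.0]] [[[-0.0057, -0.9999, -0.0137], [-0.9981, 0.0066, -0.0616], [0.0616, 0.0134, -0.998]], [0.0623, 0.5612, 1.1488]]
wrist [[352.4716627702408, 0.0, 277.1466916366437], [0.0, 352.4716627702408, 206.9016700091472], [0.0, 0.0, 1.0]] [[[0.0001, -0.9483, -0.3173, 0.0828], [1.0, 0.0003, -0.0004, 0.0002], [0.0005, -0.3173, 0.9483, -0.0703], [0.0, 0.0, 0.0, 1.0]]]
```

View pics/top0.png

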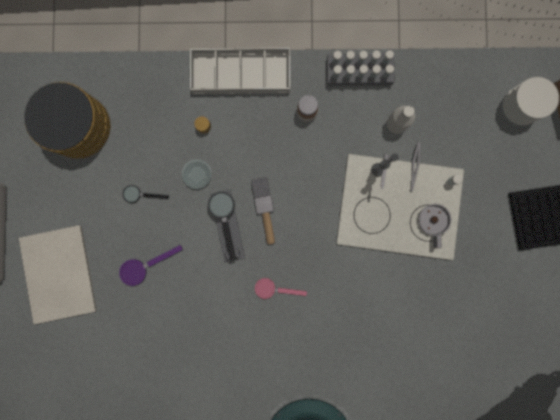

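View pics/side0.png

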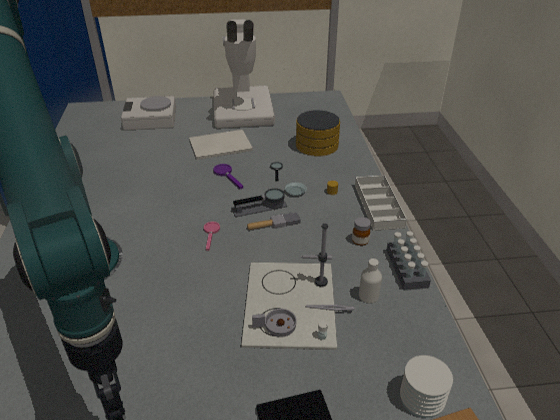

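The top view shows the board (about 340-463, 155-258) with the dish at (433,220), viewing ring at (372,215), and gauge at (378,168). The loupe lies on its rest, lens (222,206) and handle end (232,258). The small black loupe and the pink and purple ones are decoys.

```bash
cat > h.py <<'E'
import numpy as np, cv2
from plant import robot, eyes
from scipy.spatial.transform import Rotation as Ro
def cam(n):
    s=robot.read_state(); c=eyes.capture(n); K=c["intrinsics"]
    if n=="wrist":
        T=np.array(c["T_tool_cam"]); Rt=Ro.from_euler('xyz',s["eef_rot"],degrees=True).as_matrix()
        Rc=Rt@T[:3,:3]; C=Rt@T[:3,3]+s["tool_pos"]; R=Rc.T; t=-R@C
    else: R,t=np.array(c["R"]),np.array(c["t"])
    return dict(img=np.ascontiguousarray(c["pixels"][:,:,::-1]),K=np.array(K),R=R,t=t,C=-R.T@t)
def ray(c,p):
    d=c["R"].T@np.linalg.inv(c["K"])@np.array([p[0],p[1],1.]); return d/np.linalg.norm(d)
def onz(c,p,z):
    d=ray(c,p); return c["C"]+d*(z-c["C"][2])/d[2]
def proj(c,X):
    q=c["K"]@(c["R"]@np.array(X)+c["t"]); return q[:2]/q[2]
def crop(c,x0,y0,x1,y1,f): return cv2.resize(c["img"][y0:y1,x0:x1],None,fx=f,fy=f,interpolation=cv2.INTER_CUBIC)
E
python3 - <<'E'
from h import *
c=cam("top"); s=cam("side")
im=np.zeros((600,800,3),np.uint8)
def put(a,x,y): im[y:y+a.shape[0],x:x+a.shape[1]]=a
put(crop(c,332,145,472,265,3),0,0)      # 420x360
put(crop(c,200,180,260,270,4),425,0)  # 240x360
put(crop(s,235,215,345,275,4),0,362)  # 440x240 -> 602
E
python3 - <<'E'
from h import *
c=cam("top"); s=cam("side")
im=np.zeros((600,800,3),np.uint8)
def put(a,x,y): im[y:y+a.shape[0],x:x+a.shape[1]]=a
put(crop(c,332,145,472,265,3),0,0)
put(crop(c,200,185,260,265,4),425,0)
put(crop(s,240,217,350,276,4),0,362)
put(crop(s,245,290,335,340,4),440,362)
cv2.imwrite("pics/z1.png",im)
g=cv2.cvtColor(c["img"],cv2.COLOR_BGR2GRAY); m=np.zeros_like(g); m[145:270,330:472]=255
m=((g>110)&(m>0)).astype(np.uint8)
m=cv2.morphologyEx(m,cv2.MORPH_OPEN,np.ones((3,3)))
cs,_=cv2.findContours(m,0,2); k=max(cs,key=cv2.contourArea)
h=cv2.convexHull(k); W=np.array([onz(c,p[0],.012)[:2] for p in h],np.float32)
r=cv2.minAreaRect(W); print("board",r)
E
```

```text
board ((0.5584942698478699, -0.22429800033569336), (0.28115588426589966, 0.22106538712978363), 81.90544891357422)Traceback (most recent call last):
  File "<stdin>", line 7, in <module>
  File "<stdin>", line 4, in put
ValueError: could not broadcast input array from shape (240,440,3) into shape (238,440,3)
```

View pics/z1.png

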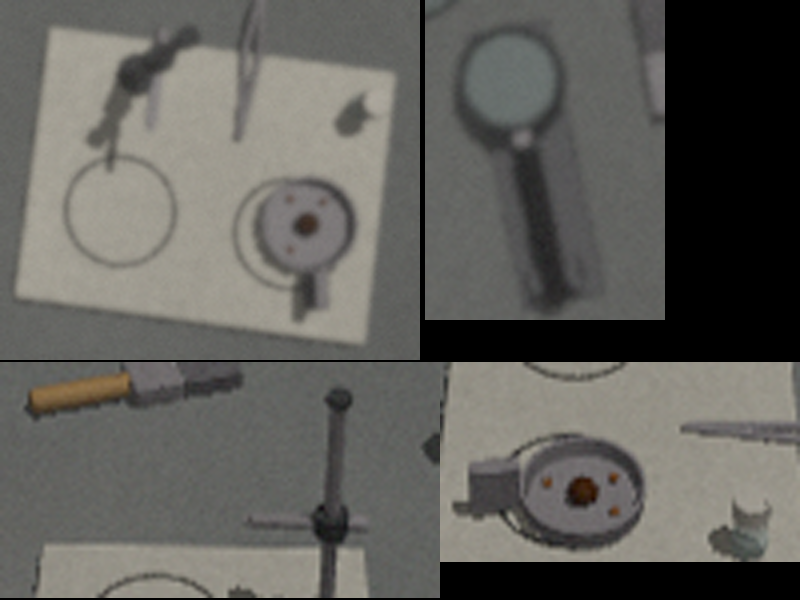

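The crop shows the dish seed at top px (434.3,220) with its tab below it. The pointer tip is at side px (302,256.8). The lens is at top px (221.8,205), handle end near (231.8,260).

```bash
python3 - <<'E'
from h import *
c=cam("top"); s=cam("side")
print("camC",c["C"],s["C"])
B=np.array([.5585,-.2243]); a=np.radians(-8.1); Rb=np.array([[np.cos(a),-np.sin(a)],[np.sin(a),np.cos(a)]])
b2w=lambda x,y:B+Rb@np.array([x,y])
print("ring",b2w(-.03,.065),onz(c,(372,215.3),.012),"park",b2w(-.03,-.07))
print("post",b2w(.08,.065),"tip",b2w(.025,.065))
tip=b2w(.025,.065)
for z in (.11,.12,.13,.14,.15,.16,.17): print(z,proj(s,[*tip,z]).round(1),proj(c,[*tip,z]).round(1))
A=np.array([ray(c,(368.7,201.7)),-ray(s,(302,256.8))]).T
k=np.linalg.lstsq(A,s["C"]-c["C"],rcond=None)[0]; print("tri",c["C"]+k[0]*ray(c,(368.7,201.7)),s["C"]+k[1]*ray(s,(302,256.8)))
print("seed",onz(c,(434.3,220),.032),onz(s,(245+(582-440)/4-.0,290+(491-362)/4),.032))
print("tabtop",onz(c,(438,241),.054))
print("lens",onz(c,(221.8,205),.042),"hend",onz(c,(231.8,260),.042))
E
```

```text
camC [0.48967694 0.04323854 1.18189032] [ 0.43732415 -1.10655707  0.96127095]
ring [ 0.53795787 -0.15572143] [ 0.53634482 -0.15625646  0.012     ] park [ 0.5189362  -0.28937462]
post [ 0.64686047 -0.17122056] tip [ 0.59240917 -0.16347099]
0.11 [300.6 254. ] [382.5 187.9]
0.12 [300.7 250.9] [383.4 187.4]
0.13 [300.8 247.9] [384.3 187. ]
0.14 [300.9 244.8] [385.2 186.5]
0.15 [301.  241.7] [386.1 186. ]
0.16 [301.1 238.5] [387.1 185.6]
0.17 [301.2 235.3] [388.  185.1]
tri [ 0.56447291 -0.13823964  0.07719317] [ 0.59973395 -0.14150421  0.08011689]
seed [ 0.52364297 -0.2979206   0.032     ] [ 0.52568751 -0.30850749  0.032     ]
tabtop [ 0.47493115 -0.2986262   0.054     ]
lens [0.56141251 0.19835222 0.042     ] hend [0.43348864 0.17489309 0.042     ]
```

```bash
python3 - <<'E'
from h import *
for n,(x0,y0,x1,y1) in (("side",(235,255,345,352)),("top",(330,145,472,270))):
    s=cam(n); g=cv2.cvtColor(s["img"],cv2.COLOR_BGR2GRAY); m=np.zeros_like(g); m[y0:y1,x0:x1]=255
    m=((g>110)&(m>0)).astype(np.uint8); m=cv2.morphologyEx(m,cv2.MORPH_OPEN,np.ones((3,3)))
    k=max(cv2.findContours(m,0,2)[0],key=cv2.contourArea)
    W=np.array([onz(s,p[0],.012)[:2] for p in cv2.convexHull(k)],np.float32); print(n,cv2.minAreaRect(W))
    # brown seed centroid
    h=cv2.cvtColor(s["img"],cv2.COLOR_BGR2HSV); b=((h[...,1]>110)&(h[...,0]<18)).astype(np.uint8); b[:,:x0]=0;b[:y0]=0;b[y1:]=0;b[:,x1:]=0
    nn,l,st,ce=cv2.connectedComponentsWithStats(b)
    for i in range(1,nn): print(st[i][4],ce[i],onz(s,ce[i],.027))
E
```

```text
side ((0.5582236051559448, -0.2239915281534195), (0.2818309962749481, 0.21826952695846558), 81.91236114501953)
4 [271.5 319.5] [ 0.50596598 -0.29344866  0.027     ]
34 [280.26470588 321.73529412] [ 0.52578774 -0.30259481  0.027     ]
2 [288.  318.5] [ 0.54509369 -0.29481999  0.027     ]
3 [288.33333333 326.66666667] [ 0.54281081 -0.31950523  0.027     ]
top ((0.5585160255432129, -0.2241489291191101), (0.2812992334365845, 0.22126084566116333), 81.85948944091797)
```

```bash
cat >> h.py <<'E'
def plan(target,yaw,n,hand,start=None):
    "rows (tool axes) from the present pose to target TCP / tool yaw with tool straight down"
    s=robot.read_state()
    p,R=np.array(s["tool_pos"]),Ro.from_euler('xyz',s["eef_rot"],degrees=True)
    G=Ro.from_euler('xyz',[180,0,yaw],degrees=True); rv=(R.inv()*G).as_rotvec(degrees=True)
    if n is None: n=int(np.ceil(max(np.linalg.norm(rv)/6.5,np.linalg.norm(target-p)/.036)))
    step=Ro.from_rotvec(rv/n,degrees=True); d=(np.array(target)-p)/n; out=[]
    for i in range(n):
        out.append([*np.round(rv/n,1),*np.round(R.inv().apply(d),3),hand]); R=R*step
    print(n,"rows; dist",np.round(np.array(target)-p,4),"rot",rv.round(1))
    for i in range(0,n,8): print(str([float(v)+0 for r in out[i:i+8] for v in r]).replace(".0,",","))
def st():
    s=robot.read_state(); print("t",round(s["time_s"],2),"tcp",s["tool_pos"].round(4),"rpy",s["eef_rot"].round(1),"j",s["joints"].round(0),"F",s["force"].round(1),"w",round(s["width"],4))
E
python3 -c "
from h import *
plan([.49,-.245,.29],175,24,0)"
```

```text
24 rows; dist [ 0.2649  0.3648 -0.0139] rot [  -0.     0.  -154.7]
[0, 0, -6.4, 0.016, -0.01, 0.001, 0, 0, 0, -6.4, 0.017, -0.009, 0.001, 0, 0, 0, -6.4, 0.018, -0.007, 0.001, 0, 0, 0, -6.4, 0.018, -0.005, 0.001, 0, 0, 0, -6.4, 0.019, -0.003, 0.001, 0, 0, 0, -6.4, 0.019, 0, 0.001, 0, 0, 0, -6.4, 0.019, 0.002, 0.001, 0, 0, 0, -6.4, 0.018, 0.004, 0.001, 0.0]
[0, 0, -6.4, 0.018, 0.006, 0.001, 0, 0, 0, -6.4, 0.017, 0.008, 0.001, 0, 0, 0, -6.4, 0.016, 0.01, 0.001, 0, 0, 0, -6.4, 0.015, 0.011, 0.001, 0, 0, 0, -6.4, 0.014, 0.013, 0.001, 0, 0, 0, -6.4, 0.012, 0.014, 0.001, 0, 0, 0, -6.4, 0.01, 0.016, 0.001, 0, 0, 0, -6.4, 0.009, 0.017, 0.001, 0.0]
[0, 0, -6.4, 0.007, 0.018, 0.001, 0, 0, 0, -6.4, 0.005, 0.018, 0.001, 0, 0, 0, -6.4, 0.003, 0.019, 0.001, 0, 0, 0, -6.4, 0, 0.019, 0.001, 0, 0, 0, -6.4, -0.002, 0.019, 0.001, 0, 0, 0, -6.4, -0.004, 0.018, 0.001, 0, 0, 0, -6.4, -0.006, 0.018, 0.001, 0, 0, 0, -6.4, -0.008, 0.017, 0.001, 0.0]
```

{"name": "drive_tool", "arguments": {"motion": [0,0,-6.4,0.016,-0.01,0.001,0,0,0,-6.4,0.017,-0.009,0.001,0,0,0,-6.4,0.018,-0.007,0.001,0,0,0,-6.4,0.018,-0.005,0.001,0,0,0,-6.4,0.019,-0.003,0.001,0,0,0,-6.4,0.019,0,0.001,0,0,0,-6.4,0.019,0.002,0.001,0,0,0,-6.4,0.018,0.004,0.001,0], "force": 30}}

```text
time_s: 1.22
tool_pos: [0.3126, -0.4857, 0.2956]
eef_rot: [-179.9, 0.3, 73.2]
force: [0.6, -0.5, 0.6]
width: 0.0424
```

{"name": "drive_tool", "arguments": {"motion": [0,0,-6.4,0.018,0.006,0.001,0,0,0,-6.4,0.017,0.008,0.001,0,0,0,-6.4,0.016,0.01,0.001,0,0,0,-6.4,0.015,0.011,0.001,0,0,0,-6.4,0.014,0.013,0.001,0,0,0,-6.4,0.012,0.014,0.001,0,0,0,-6.4,0.01,0.016,0.001,0,0,0,-6.4,0.009,0.017,0.001,0]}}

```text
time_s: 1.88
tool_pos: [0.4, -0.3545, 0.288]
eef_rot: [-179.7, 0.4, 127.0]
force: [1.0, 0.3, 0.4]
width: 0.0426
```

{"name": "drive_tool", "arguments": {"motion": [0,0,-6.4,0.007,0.018,0.001,0,0,0,-6.4,0.005,0.018,0.001,0,0,0,-6.4,0.003,0.019,0.001,0,0,0,-6.4,0,0.019,0.001,0,0,0,-6.4,-0.002,0.019,0.001,0,0,0,-6.4,-0.004,0.018,0.001,0,0,0,-6.4,-0.006,0.018,0.001,0,0,0,-6.4,-0.008,0.017,0.001,0]}}

```text
time_s: 2.55
tool_pos: [0.4827, -0.2197, 0.2802]
eef_rot: [-179.3, 0.1, -179.3]
force: [0.0, 0.4, -0.6]
width: 0.0426
```

```bash
python3 -c "
from h import *
st(); c=cam('wrist'); st(); np.save('w1.npy',c,allow_pickle=True); cv2.imwrite('pics/w1.png',crop(c,0,0,560,420,1.4))"
```

```text
t 2.55 tcp [ 0.4827 -0.2197  0.2802] rpy [-1.793e+02  1.000e-01 -1.793e+02] j [ 54.  23. -42. 108.  19.  56.  95.] F [ 0.   0.4 -0.6] w 0.0426
t 2.6 tcp [ 0.4846 -0.2155  0.2804] rpy [-179.4    0.2 -178.6] j [ 54.  23. -42. 108.  19.  56.  95.] F [2.5 2.4 0.8] w 0.0429
```

View pics/w1.png

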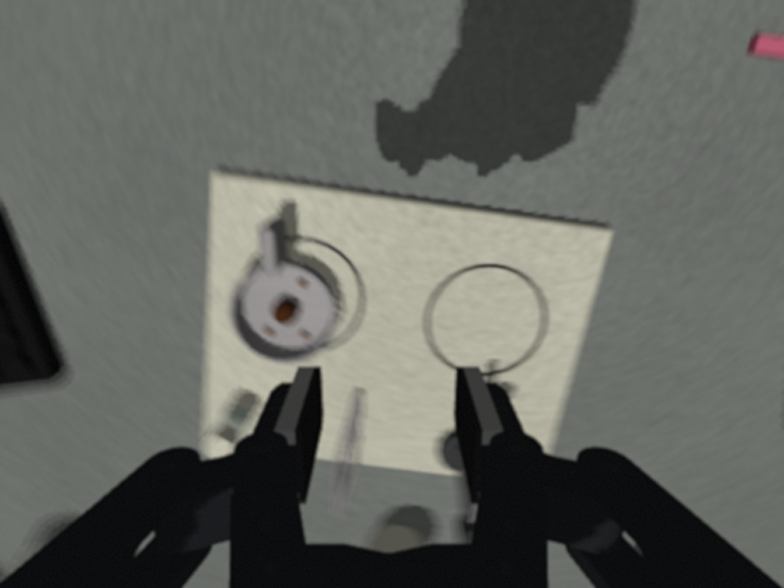

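The wrist view (blurred because the arm was still settling) shows the dish with the seed at about (286,309) in the scaled picture and the tab at (270,240). The empty viewing ring is at (487,320). I'll take a still one and measure.

```bash
python3 - <<'E'
from h import *
st(); c=cam('wrist'); np.save('w1.npy',c,allow_pickle=True)
h=cv2.cvtColor(c["img"],cv2.COLOR_BGR2HSV); b=((h[...,1]>110)&(h[...,0]<18)).astype(np.uint8); b[:,:150]=0;b[:,260:]=0;b[:160]=0
nn,l,stt,ce=cv2.connectedComponentsWithStats(b)
for i in range(1,nn): print(stt[i][4],ce[i],onz(c,ce[i],.027))
A=crop(c,150,130,270,270,4); B=crop(c,280,150,400,290,2.6)
im=np.zeros((560,800,3),np.uint8); im[:560,:480]=A; im[:364,485:485+312]=B
cv2.imwrite('pics/w2.png',im)
E
```

```text
t 2.6 tcp [ 0.4846 -0.2155  0.2804] rpy [-179.4    0.2 -178.6] j [ 54.  23. -42. 108.  19.  56.  95.] F [2.5 2.4 0.8] w 0.0429
13 [207.61538462 196.38461538] [ 0.50458475 -0.28409501  0.027     ]
198 [194.85858586 216.66161616] [ 0.52572779 -0.29744361  0.027     ]
11 [183.09090909 230.63636364] [ 0.54088333 -0.30992542  0.027     ]
11 [208.81818182 233.81818182] [ 0.54360046 -0.28443546  0.027     ]
```

View pics/w2.png

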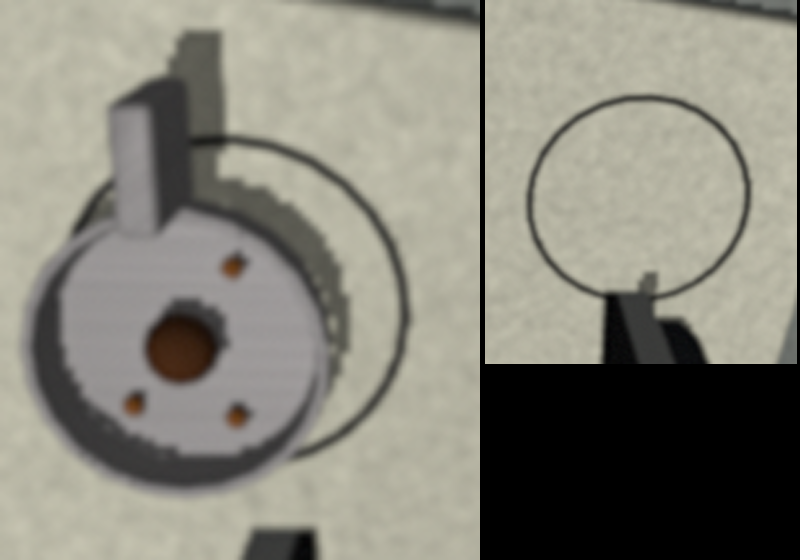

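```bash
python3 - <<'E'
from h import *
c=np.load('w1.npy',allow_pickle=True).item(); s=cam('side')
for q in ((107,108),(150,108),(118,233),(160,233)): print(onz(c,(150+q[0]/4,130+q[1]/4),.054).round(4))
print("rim",[onz(c,(150+x/4,130+y/4),.030).round(4) for x,y in ((22,345),(332,345),(176,493))])
print("ring",[onz(c,(280+(x-485)/2.6,150+y/2.6),.012).round(4) for x,y in ((529,197),(749,197),(640,97),(640,299))])
E
```

```text
[ 0.4619 -0.3033  0.054 ]
[ 0.4616 -0.2942  0.054 ]
[ 0.4894 -0.3028  0.054 ]
[ 0.4891 -0.2936  0.054 ]
rim [array([ 0.5252, -0.335 ,  0.03  ]), array([ 0.5232, -0.2596,  0.03  ]), array([ 0.564 , -0.2996,  0.03  ])]
ring [array([ 0.5385, -0.1962,  0.012 ]), array([ 0.5361, -0.1091,  0.012 ]), array([ 0.4963, -0.1555,  0.012 ]), array([ 0.5824, -0.1486,  0.012 ])]
```

```bash
python3 -c "
from h import *
plan([.4745,-.2985,.15],-179,6,-.1)"
```

```text
6 rows; dist [-0.0084 -0.0794 -0.1302] rot [-0.7  0.1 -0.4]
[-0.1, 0, -0.1, 0.002, -0.013, 0.022, -0.1, -0.1, 0, -0.1, 0.002, -0.013, 0.022, -0.1, -0.1, 0, -0.1, 0.002, -0.013, 0.022, -0.1, -0.1, 0, -0.1, 0.002, -0.013, 0.022, -0.1, -0.1, 0, -0.1, 0.002, -0.013, 0.022, -0.1, -0.1, 0, -0.1, 0.002, -0.013, 0.022, -0.1]
```

{"name": "drive_tool", "arguments": {"motion": [-0.1,0,-0.1,0.002,-0.013,0.022,-0.1,-0.1,0,-0.1,0.002,-0.013,0.022,-0.1,-0.1,0,-0.1,0.002,-0.013,0.022,-0.1,-0.1,0,-0.1,0.002,-0.013,0.022,-0.1,-0.1,0,-0.1,0.002,-0.013,0.022,-0.1,-0.1,0,-0.1,0.002,-0.013,0.022,-0.1,0,0,0,0,0,0,-0.1]}}

```text
time_s: 3.28
tool_pos: [0.4694, -0.31, 0.1463]
eef_rot: [-179.3, 0.2, -179.9]
force: [-0.5, -1.0, 0.3]
width: 0.0377
```

```bash
python3 -c "
from h import *
st();plan([.4745,-.2985,.098],-179,4,-.1)"
```

```text
t 3.28 tcp [ 0.4694 -0.31    0.1463] rpy [-179.3    0.2 -179.9] j [ 56.  35. -34. 109.  29.  43.  96.] F [-0.5 -1.   0.3] w 0.0377
4 rows; dist [ 0.0051  0.0115 -0.0483] rot [-0.7  0.2 -0.9]
[-0.2, 0.1, -0.2, -0.001, 0.003, 0.012, -0.1, -0.2, 0.1, -0.2, -0.001, 0.003, 0.012, -0.1, -0.2, 0.1, -0.2, -0.001, 0.003, 0.012, -0.1, -0.2, 0.1, -0.2, -0.001, 0.003, 0.012, -0.1]
```

{"name": "drive_tool", "arguments": {"motion": [-0.5,0.1,-0.5,-0.005,0.0115,0.005,-0.1,0,0,0,0,0,0.012,-0.1,0,0,0,0,0,0.012,-0.1,0,0,0,0,0,0.008,-0.1,0,0,0,0,0,0,-0.1]}}

```text
time_s: 3.7
tool_pos: [0.4757, -0.2975, 0.109]
eef_rot: [-179.8, 0.3, -179.6]
force: [-1.0, 1.2, 0.3]
width: 0.0385
```

```bash
python3 -c "
from h import *
st();plan([.4745,-.2985,.098],-179,1,-.1)"
```

```text
t 3.7 tcp [ 0.4757 -0.2975  0.109 ] rpy [-179.8    0.3 -179.6] j [ 53.  39. -32. 110.  31.  40.  93.] F [-1.   1.2  0.3] w 0.0385
1 rows; dist [-0.0012 -0.001  -0.011 ] rot [-0.2  0.3 -0.6]
[-0.2, 0.3, -0.6, 0.001, -0.001, 0.011, -0.1]
```

Finish the descent, close, and read.

{"name": "drive_tool", "arguments": {"motion": [-0.2,0.3,-0.6,0.002,-0.001,0.011,-0.1,0,0,0,0,0,0,-0.1,0,0,0,0,0,0,-0.6,0,0,0,0,0,0,-1,0,0,0,0,0,0,-1,0,0,0,0,0,0,-1,0,0,0,0,0,0,-1], "force": 30}}

```text
time_s: 4.28
tool_pos: [0.4746, -0.2975, 0.098]
eef_rot: [-180.0, -0.0, -178.8]
force: [-0.2, -0.3, -2.2]
width: 0.0093
```

```bash
python3 -c "
from h import *
st();c=cam('wrist');cv2.imwrite('pics/w3.png',c['img'])
s=robot.read_state()['tool_pos'];plan(s+[.0125,.1435,0],-179,16,-1)"
```

```text
t 4.28 tcp [ 0.4746 -0.2975  0.098 ] rpy [-180.    -0.  -178.8] j [ 53.  40. -31. 110.  32.  39.  93.] F [-0.2 -0.3 -2.2] w 0.0093
16 rows; dist [0.0125 0.1435 0.    ] rot [-0.  -0.   0.2]
[0, 0, 0, -0.001, 0.009, 0, -1, 0, 0, 0, -0.001, 0.009, 0, -1, 0, 0, 0, -0.001, 0.009, 0, -1, 0, 0, 0, -0.001, 0.009, 0, -1, 0, 0, 0, -0.001, 0.009, 0, -1, 0, 0, 0, -0.001, 0.009, 0, -1, 0, 0, 0, -0.001, 0.009, 0, -1, 0, 0, 0, -0.001, 0.009, 0, -1.0]
[0, 0, 0, -0.001, 0.009, 0, -1, 0, 0, 0, -0.001, 0.009, 0, -1, 0, 0, 0, -0.001, 0.009, 0, -1, 0, 0, 0, -0.001, 0.009, 0, -1, 0, 0, 0, -0.001, 0.009, 0, -1, 0, 0, 0, -0.001, 0.009, 0, -1, 0, 0, 0, -0.001, 0.009, 0, -1, 0, 0, 0, -0.001, 0.009, 0, -1.0]
```

{"name": "drive_tool", "arguments": {"motion": [0,0,0,0,0.004,0,-1,0,0,0,-0.001,0.007,0,-1,0,0,0,-0.001,0.008,0,-1,0,0,0,-0.001,0.008,0,-1,0,0,0,-0.001,0.008,0,-1,0,0,0,-0.001,0.008,0,-1,0,0,0,-0.001,0.008,0,-1,0,0,0,-0.001,0.006,0,-1]}}

```text
time_s: 5.0
tool_pos: [0.4804, -0.2346, 0.098]
eef_rot: [-180.0, -0.0, -178.9]
force: [0.8, -0.2, -1.8]
width: 0.0095
```

```bash
python3 -c "
from h import *
st();plan([.487,-.154,.098],-178.8,10,-1)"
```

```text
t 5.0 tcp [ 0.4804 -0.2346  0.098 ] rpy [-180.    -0.  -178.9] j [ 47.  38. -31. 113.  32.  37.  86.] F [ 0.8 -0.2 -1.8] w 0.0095
10 rows; dist [0.0066 0.0806 0.    ] rot [-0.  -0.  -0.1]
[0, 0, 0, -0.001, 0.008, 0, -1, 0, 0, 0, -0.001, 0.008, 0, -1, 0, 0, 0, -0.001, 0.008, 0, -1, 0, 0, 0, -0.001, 0.008, 0, -1, 0, 0, 0, -0.001, 0.008, 0, -1, 0, 0, 0, -0.001, 0.008, 0, -1, 0, 0, 0, -0.001, 0.008, 0, -1, 0, 0, 0, -0.001, 0.008, 0, -1.0]
[0, 0, 0, -0.001, 0.008, 0, -1, 0, 0, 0, -0.001, 0.008, 0, -1.0]
```

{"name": "drive_tool", "arguments": {"motion": [0,0,0,-0.001,0.008,0,-1,0,0,0,-0.001,0.009,0,-1,0,0,0,-0.001,0.009,0,-1,0,0,0,-0.001,0.009,0,-1,0,0,0,-0.001,0.009,0,-1,0,0,0,0,0.008,0,-1,0,0,0,0,0.005,0,-1,0,0,0,0,0.003,0,-1]}}

```text
time_s: 5.67
tool_pos: [0.4851, -0.1658, 0.0981]
eef_rot: [180.0, -0.0, -178.7]
force: [-0.3, -0.4, -1.8]
width: 0.0099
```

```bash
python3 -c "
from h import *
st();plan([.487,-.154,.098],-178.8,2,-1)"
```

```text
t 5.67 tcp [ 0.4851 -0.1658  0.0981] rpy [ 180.    -0.  -178.7] j [ 40.  37. -31. 116.  32.  36.  79.] F [-0.3 -0.4 -1.8] w 0.0099
2 rows; dist [ 0.0019  0.0118 -0.0001] rot [ 0.  -0.   0.1]
[0, 0, 0.1, -0.001, 0.006, 0, -1, 0, 0, 0.1, -0.001, 0.006, 0, -1.0]
```

{"name": "drive_tool", "arguments": {"motion": [0,0,0,-0.001,0.006,0,-1,0,0,0,-0.001,0.004,0,-1,0,0,0,0,0,0,-1,0,0,0,0,0,0,-1]}}

```text
time_s: 6.0
tool_pos: [0.487, -0.1542, 0.0982]
eef_rot: [-180.0, -0.0, -178.7]
force: [0.9, -0.5, -1.5]
width: 0.0095
```

```bash
python3 - <<'E'
from h import *
st();c=cam('wrist');t=cam('top');s=cam('side')
np.save('s3.npy',[c,t,s],allow_pickle=True)
A=crop(t,345,160,415,250,4);B=crop(s,240,217,350,310,4);C=crop(c,150,60,430,260,1)
im=np.zeros((600,800,3),np.uint8)
im[:360,:280]=A; im[:372,285:725]=B; im[375:575,:280]=C
cv2.imwrite('pics/z3.png',im)
E
```

```text
t 6.0 tcp [ 0.487  -0.1542  0.0982] rpy [-180.    -0.  -178.7] j [ 39.  36. -31. 117.  32.  35.  77.] F [ 0.9 -0.5 -1.5] w 0.0095
```

View pics/z3.png

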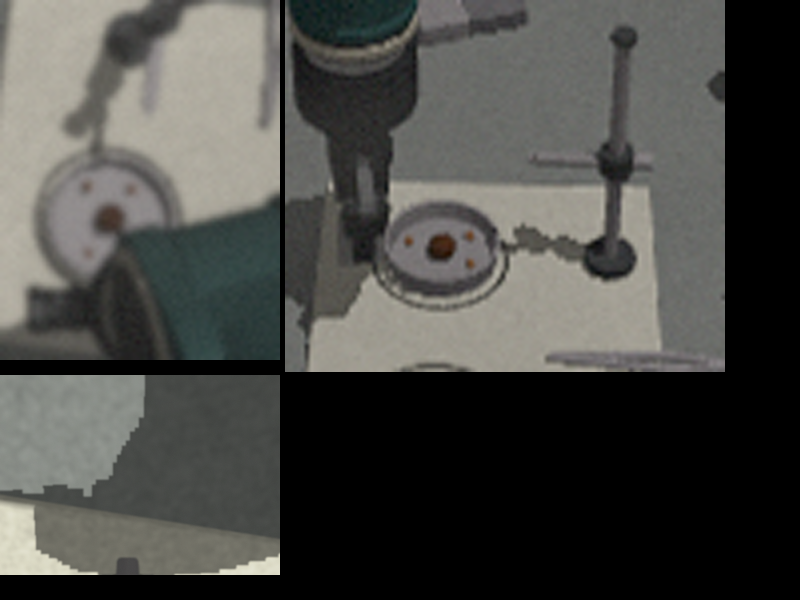

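{"name": "drive_tool", "arguments": {"motion": [0,0,0,0,0,0,-0.5,0,0,0,0,0,0,-0.1,0,0,0,0,0,0,-0.1,0,0,0,0,0,-0.015,-0.1,0,0,0,0,0,-0.03,-0.1,0,0,0,0,0,-0.03,-0.1,0,0,0,0,0,-0.03,-0.1,0,0,0,0,0,-0.02,-0.1]}}

```text
time_s: 6.82
tool_pos: [0.485, -0.1555, 0.224]
eef_rot: [179.8, -0.5, -178.8]
force: [1.2, -0.0, 0.2]
width: 0.0384
```

```bash
python3 - <<'E'
from h import *
st(); c,t,s=np.load('s3.npy',allow_pickle=True)
P=[.6469,-.1712]
for z in (.012,.1,.11,.203): print(z,proj(s,[*P,z]).round(1),proj(t,[*P,z]).round(1))
for z in (.1,.11,.12,.13): print(z,proj(s,[.5924,-.1635,z]).round(1),proj(t,[.5924,-.1635,z]).round(1))
plan([.49,-.22,.27],-178.8,None,-.1)
E
```

```text
t 6.82 tcp [ 0.485  -0.1555  0.224 ] rpy [ 179.8   -0.5 -178.8] j [ 47.  26. -40. 113.  21.  49.  86.] F [ 1.2 -0.   0.2] w 0.0384
0.012 [321.  282.6] [377.5 169.2]
0.1 [322.7 257.4] [384.7 163.8]
0.11 [322.9 254.4] [385.5 163.2]
0.203 [324.8 225. ] [394.7 156.3]
0.1 [300.6 257. ] [381.6 188.3]
0.11 [300.6 254. ] [382.5 187.9]
0.12 [300.7 250.9] [383.4 187.4]
0.13 [300.8 247.9] [384.3 187. ]
3 rows; dist [ 0.005  -0.0645  0.046 ] rot [ 0.2 -0.5 -0. ]
[0.1, -0.2, 0, -0.001, -0.021, -0.015, -0.1, 0.1, -0.2, 0, -0.001, -0.022, -0.015, -0.1, 0.1, -0.2, 0, -0.001, -0.022, -0.015, -0.1]
```

{"name": "drive_tool", "arguments": {"motion": [0.1,-0.2,0,-0.001,-0.028,-0.005,-0.1,0.1,-0.2,0,-0.001,-0.028,0,-0.1,0,0,0,0,-0.015,0,-0.1,0,0,0,0,0,0,-0.1,0,0,0,0,0,0,-0.1,0,0,0,0,0,0,-0.1]}}

```text
time_s: 7.32
tool_pos: [0.4919, -0.2289, 0.2373]
eef_rot: [-179.6, 0.7, -178.7]
force: [-0.5, 0.1, -0.4]
width: 0.0387
```

```bash
python3 - <<'E'
from h import *
st();c=cam('wrist');np.save('v1.npy',c,allow_pickle=True)
st()
E
```

```text
t 7.32 tcp [ 0.4919 -0.2289  0.2373] rpy [-179.6    0.7 -178.7] j [ 52.  27. -39. 109.  21.  51.  94.] F [-0.5  0.1 -0.4] w 0.0387
t 7.37 tcp [ 0.492  -0.2284  0.2373] rpy [-179.6    0.7 -178.7] j [ 52.  27. -39. 109.  21.  51.  94.] F [0.  0.7 1. ] w 0.0385
```

{"name": "drive_tool", "arguments": {"motion": [0,0,0,0,0.03,0,-0.1,0,0,0,0,0.03,0,-0.1,0,0,0,0,0.03,0,-0.1,0,0,0,0,0.03,0,-0.1,0,0,0,0,0.02,0,-0.1,0,0,0,0,0,0,-0.1,0,0,0,0,0,0,-0.1,0,0,0,0,0,0,-0.1]}}

```text
time_s: 8.03
tool_pos: [0.4862, -0.0745, 0.2348]
eef_rot: [-179.8, 0.5, -178.0]
force: [0.5, -0.1, 0.1]
width: 0.0387
```

```bash
python3 - <<'E'
from h import *
st();c=cam('wrist');np.save('v2.npy',c,allow_pickle=True)
v=np.load('v1.npy',allow_pickle=True).item()
for k in (v,c): print(proj(k,[.538,-.1555,.012]),proj(k,[.592,-.1635,.1]))
st(); im=np.zeros((600,800,3),np.uint8)
def put(k,x,y):
    u=proj(k,[.56,-.157,.05]).astype(int); x0=max(0,min(u[0]-66,428)); y0=max(0,min(u[1]-90,240)); print(x0,y0)
    im[y:y+540,x:x+396]=crop(k,x0,y0,x0+132,y0+180,3)
put(v,0,0);put(c,400,0); cv2.imwrite('pics/z4.png',im)
E
```

```text
t 8.03 tcp [ 0.4862 -0.0745  0.2348] rpy [-179.8    0.5 -178. ] j [ 40.  23. -42. 115.  21.  49.  78.] F [ 0.5 -0.1  0.1] w 0.0387
[358.10038421 234.55958161] [365.33437447 351.89403026]
[186.32737224 237.42889177] [148.68824335 355.8265403 ]
t 8.08 tcp [ 0.4862 -0.075   0.2347] rpy [-179.8    0.5 -178.1] j [ 40.  23. -42. 115.  21.  49.  78.] F [-0.3  0.6  0.2] w 0.0387
297 187
108 190
```

View pics/z4.png

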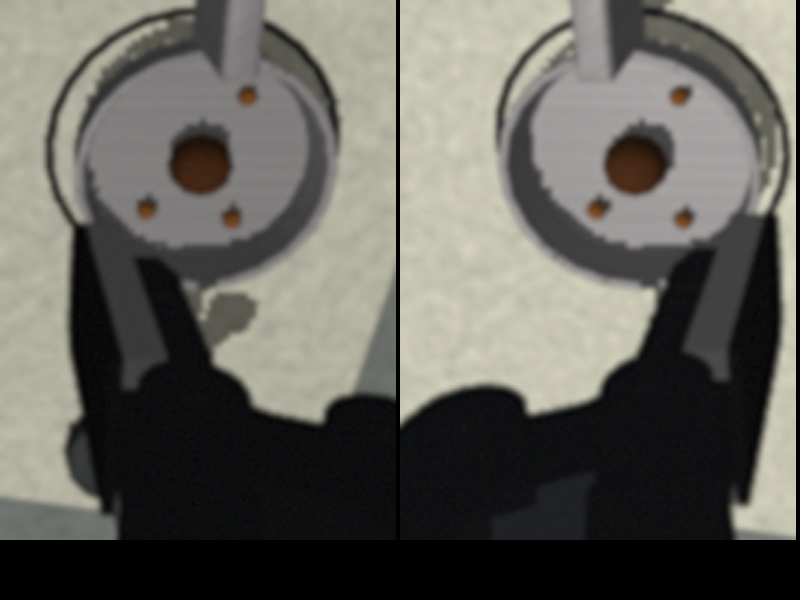

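```bash
python3 - <<'E'
from h import *
for f,o,rg,rm,sd,row in (('v1.npy',(297,187),[(48,148),(340,140),(190,10)],[(77,160),(338,160),(205,287)],(201,165),0),
                     ('v2.npy',(108,190),[(98,140),(388,150),(240,10)],[(100,160),(360,160),(232,287)],(236,165),0)):
    k=np.load(f,allow_pickle=True).item(); P=lambda q,z:onz(k,(o[0]+q[0]/3-.33,o[1]+q[1]/3-.33),z)[:2].round(4)
    print("ring",[P(q,.012) for q in rg]); print("rim",[P(q,.030) for q in rm]); print("seed",P(sd,.027))
    h=cv2.cvtColor(k["img"],cv2.COLOR_BGR2HSV); b=((h[...,1]>110)&(h[...,0]<18)).astype(np.uint8)
    n,l,s,ce=cv2.connectedComponentsWithStats(b); i=1+np.argmax(s[1:,4]); print(s[i],onz(k,ce[i],.027))
E
```

```text
ring [array([ 0.5405, -0.1967]), array([ 0.5356, -0.1087]), array([ 0.4959, -0.158 ])]
rim [array([ 0.5361, -0.1902]), array([ 0.5342, -0.1157]), array([ 0.5766, -0.1493])]
seed [ 0.5381 -0.1538]
[355 233  18  18 262] [ 0.5378496 -0.1540449  0.027    ]
ring [array([ 0.5384, -0.1971]), array([ 0.5386, -0.1096]), array([ 0.4959, -0.1523])]
rim [array([ 0.5364, -0.1897]), array([ 0.5338, -0.1156]), array([ 0.5766, -0.1542])]
seed [ 0.538  -0.1518]
[455 174  25  38 372] [0.48197641 0.0797426  0.027     ]
```

Fits show the dish within about 1 mm of the ring centre (dish (.5386,-.1528), ring (.5389,-.153)). Next I want a clear view of the pointer.

{"name": "drive_tool", "arguments": {"motion": [0,0,0,-0.02,0.005,0,-0.1,0,0,0,-0.025,0.006,0,-0.1,0,0,0,-0.02,0.005,0,-0.1,0,0,0,-0.008,0.001,0,-0.1,0,0,0,0,0,0,-0.1,0,0,0,0,0,0,-0.1,0,0,0,0,0,0,-0.1]}}

```text
time_s: 8.67
tool_pos: [0.5588, -0.0641, 0.2327]
eef_rot: [-179.6, 0.2, -178.8]
force: [-1.3, -0.1, -0.4]
width: 0.0384
```

```bash
python3 - <<'E'
from h import *
st();c=cam('wrist');s=cam('side');t=cam('top');np.save('v3.npy',[c,s,t],allow_pickle=True)
print(proj(c,[.592,-.1625,.1]),proj(s,[.592,-.1625,.1]),proj(t,[.592,-.1625,.1])); st()
im=np.zeros((600,800,3),np.uint8)
u=proj(c,[.592,-.1625,.1]).astype(int)
x0=int(np.clip(u[0]-60,0,460));y0=int(np.clip(u[1]-60,0,300)); print(x0,y0)
im[:480,:400]=crop(c,x0,y0,x0+100,y0+120,4)
im[:280,405:797]=crop(s,288,240,337,275,8)
im[285:565,405:797]=crop(t,368,162,417,197,8)
cv2.imwrite('pics/z5.png',im)
E
```

```text
t 8.67 tcp [ 0.5588 -0.0641  0.2327] rpy [-179.6    0.2 -178.8] j [ 34.  29. -40. 106.  24.  53.  74.] F [-1.3 -0.1 -0.4] w 0.0384
[125.39784053 269.96103439] [300.33990262 256.71555073] [381.1757431  188.49927088]
t 8.82 tcp [ 0.5587 -0.0639  0.233 ] rpy [-179.6    0.2 -178.8] j [ 34.  29. -40. 106.  24.  53.  74.] F [0.2 0.4 0.7] w 0.0386
65 209
```

View pics/z5.png

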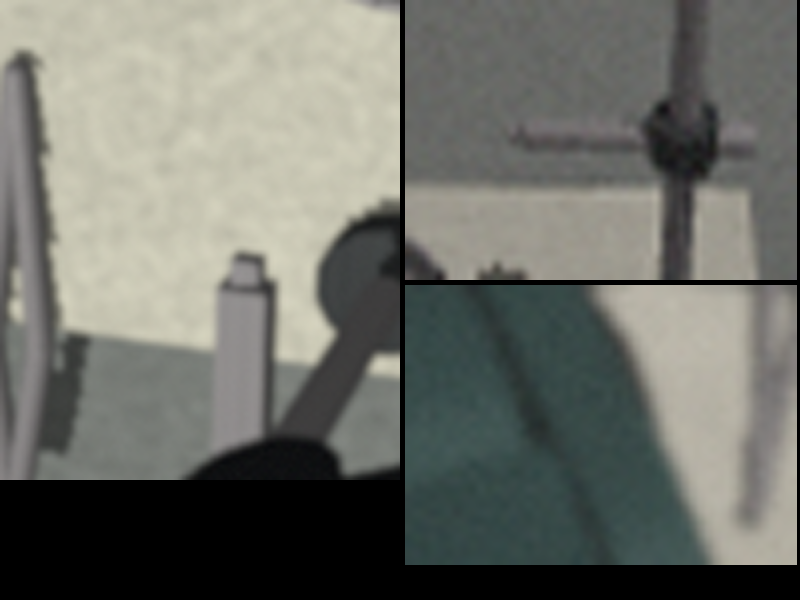

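```bash
python3 - <<'E'
from h import *
from scipy.optimize import least_squares
c,s,t=np.load('v3.npy',allow_pickle=True)
obs=[(c,(126.5,274.5),1),(s,(301.6,256.6),1),(t,(382.1,187.4),.6)]
for sub in (obs,obs[:2],obs[1:],obs[::2]):
    r=least_squares(lambda X:np.concatenate([w*(proj(k,X)-p) for k,p,w in sub]),[.59,-.16,.11]); print(r.x.round(4),r.fun.round(1))
# lens estimate aim
plan([.47,.10,.30],-170,None,-.1)
E
```

```text
[ 0.5954 -0.1623  0.0999] [-0.1 -0.1  0.1  0.  -0.6 -0.2]
[ 0.5954 -0.1622  0.0999] [-0.  -0.   0.1 -0. ]
[ 0.5947 -0.1643  0.1017] [-0.1  0.   0.  -0.1]
[ 0.5958 -0.1626  0.0991] [-0.1 -0.1 -0.6 -0.3]
6 rows; dist [-0.0887  0.1639  0.067 ] rot [-0.4  0.1 -8.8]
[-0.1, 0, -1.5, 0.014, 0.028, -0.011, -0.1, -0.1, 0, -1.5, 0.013, 0.028, -0.011, -0.1, -0.1, 0, -1.5, 0.013, 0.028, -0.011, -0.1, -0.1, 0, -1.5, 0.012, 0.029, -0.011, -0.1, -0.1, 0, -1.5, 0.011, 0.029, -0.011, -0.1, -0.1, 0, -1.5, 0.011, 0.029, -0.011, -0.1]
```

Pointer tip triangulates to (.595,-.162), z = 0.100 m in all three view combinations. That is a bit under the stated range, but the board and post top check out in the same view. Now to the loupe.

{"name": "drive_tool", "arguments": {"motion": [0,0,-1.5,0.014,0.033,-0.008,-0.1,0,0,-1.5,0.013,0.035,-0.008,-0.1,0,0,-1.5,0.013,0.035,0,-0.1,0,0,-1.5,0.012,0.035,0,-0.1,0,0,-1.5,0.011,0.035,0,-0.1,0,0,-1.5,0.011,0.035,0,-0.1,0,0,0,0,0.015,0,-0.1,0,0,0,0,0,0,-0.1]}}

```text
time_s: 9.48
tool_pos: [0.4584, 0.1545, 0.2483]
eef_rot: [-179.2, 0.3, -170.0]
force: [-1.2, 0.4, 0.2]
width: 0.0387
```

{"name": "drive_tool", "arguments": {"motion": [0,0,0,0,0,0,-0.1,0,0,0,0,0,0,-0.1]}}

```text
time_s: 9.65
tool_pos: [0.4576, 0.1542, 0.2486]
eef_rot: [-179.2, 0.3, -169.9]
force: [-0.4, 0.2, -0.5]
width: 0.0382
```

```bash
python3 - <<'E'
from h import *
st();c=cam('wrist');np.save('v4.npy',c,allow_pickle=True);st()
print(proj(c,[.5614,.198,.042]),proj(c,[.4335,.175,.042]))
cv2.imwrite('pics/w4.png',crop(c,0,0,560,420,1.4))
E
```

```text
t 9.65 tcp [0.4576 0.1542 0.2486] rpy [-179.2    0.3 -169.9] j [ 17.  22. -47. 115.  22.  51.  57.] F [-0.4  0.2 -0.5] w 0.0382
t 9.7 tcp [0.4578 0.1537 0.2485] rpy [-179.1    0.3 -169.9] j [ 17.  22. -47. 115.  22.  51.  57.] F [-0.1  0.9 -0.4] w 0.0385
[307.46849487 306.85238956] [311.79729634 167.41871066]
```

View pics/w4.png

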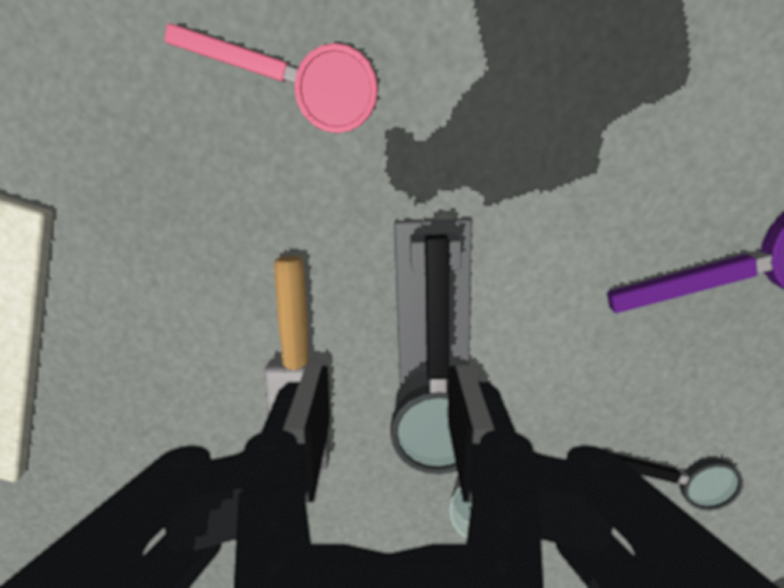

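The wrist view shows the loupe handle from (437,237) at its end to (438,380) at the metal neck in scaled pixels, with the rim at about (437,430).

```bash
python3 - <<'E'
from h import *
c=np.load('v4.npy',allow_pickle=True).item()
P=lambda x,y:onz(c,(x/1.4-.15,y/1.4-.15),.042)[:2]
e,f,n=P(437,237),P(438,380),P(438,394); d=f-e; L=np.linalg.norm(d);u=d/L
print(e,f,L,"yaw",np.degrees(np.arctan2(*d[::-1])),"lens",e+.132*u,f+.04*u,"rimfar",P(437,471),"rimleft",P(391,430))
g=(e+.066*u+f-.026*u)/2; y=np.degrees(np.arctan2(*d[::-1])); print("grip",g)
plan([*g,.13],y-180,None,-.1); plan([*g,.09],y-180,None,-.1)
E
```

```text
[0.43483736 0.1754421 ] [0.52460972 0.1950849 ] 0.09189622476250586 yaw 12.342190648705587 lens [0.56378663 0.20365708] [0.56368525 0.2036349 ] rimfar [0.59246093 0.20880225] rimleft [0.56636437 0.17252543]
grip [0.49926131 0.1895385 ]
4 rows; dist [ 0.0414  0.0359 -0.1185] rot [-0.9  0.3 -2.3]
[-0.2, 0.1, -0.6, -0.012, 0.007, 0.03, -0.1, -0.2, 0.1, -0.6, -0.012, 0.007, 0.03, -0.1, -0.2, 0.1, -0.6, -0.012, 0.007, 0.03, -0.1, -0.2, 0.1, -0.6, -0.012, 0.007, 0.03, -0.1]
5 rows; dist [ 0.0414  0.0359 -0.1585] rot [-0.9  0.3 -2.3]
[-0.2, 0.1, -0.5, -0.009, 0.006, 0.032, -0.1, -0.2, 0.1, -0.5, -0.009, 0.006, 0.032, -0.1, -0.2, 0.1, -0.5, -0.009, 0.006, 0.032, -0.1, -0.2, 0.1, -0.5, -0.009, 0.006, 0.032, -0.1, -0.2, 0.1, -0.5, -0.01, 0.005, 0.032, -0.1]
```

{"name": "drive_tool", "arguments": {"motion": [-0.2,0.1,-0.5,-0.012,0.007,0.02,-0.1,-0.2,0.1,-0.6,-0.012,0.007,0.025,-0.1,-0.2,0.1,-0.6,-0.01,0.006,0.025,-0.1,-0.2,0.1,-0.5,-0.004,0.003,0.02,-0.1,0,0,0,0,0,0.005,-0.1,0,0,0,0,0,0,-0.1]}}

```text
time_s: 10.2
tool_pos: [0.4986, 0.1723, 0.1498]
eef_rot: [-179.6, 0.0, -168.7]
force: [0.7, 0.8, -0.8]
width: 0.0382
```

```bash
python3 - <<'E'
from h import *
st(); plan([.4993,.1895,.09],-167.7,3,-.1)
E
```

```text
t 10.2 tcp [0.4986 0.1723 0.1498] rpy [-179.6    0.  -168.7] j [  9.  35. -40. 113.  32.  44.  51.] F [ 0.7  0.8 -0.8] w 0.0382
3 rows; dist [ 0.0007  0.0172 -0.0598] rot [-0.4  0.  -1. ]
[-0.1, 0, -0.3, -0.001, 0.006, 0.02, -0.1, -0.1, 0, -0.3, -0.001, 0.006, 0.02, -0.1, -0.1, 0, -0.3, -0.001, 0.006, 0.02, -0.1]
```

{"name": "drive_tool", "arguments": {"motion": [-0.3,0,-0.5,-0.003,0.012,0.01,-0.1,-0.1,0,-0.5,-0.001,0.004,0.012,-0.1,0,0,0,0,0.001,0.012,-0.1,0,0,0,0,0,0.006,-0.1,0,0,0,0,0,0,-0.1]}}

```text
time_s: 10.62
tool_pos: [0.5014, 0.185, 0.1098]
eef_rot: [-179.8, 0.2, -168.2]
force: [-0.1, -0.2, 0.2]
width: 0.0386
```

```bash
python3 - <<'E'
from h import *
st(); plan([.4993,.1895,.09],-167.7,1,-.1)
E
```

```text
t 10.62 tcp [0.5014 0.185  0.1098] rpy [-179.8    0.2 -168.2] j [  5.  38. -37. 113.  36.  40.  47.] F [-0.1 -0.2  0.2] w 0.0386
1 rows; dist [-0.0021  0.0045 -0.0198] rot [-0.2  0.2 -0.5]
[-0.2, 0.2, -0.5, 0.001, 0.005, 0.02, -0.1]
```

{"name": "drive_tool", "arguments": {"motion": [-0.2,0.2,-0.5,0.001,0.005,0.006,-0.1,0,0,0,0,0.001,0.008,-0.1,0,0,0,0,0,0.006,-0.1,0,0,0,0,0,0,-0.1]}}

```text
time_s: 10.95
tool_pos: [0.4995, 0.1901, 0.089]
eef_rot: [-180.0, 0.1, -167.7]
force: [-0.7, 0.1, -0.4]
width: 0.0383
```

```bash
python3 - <<'E'
from h import *
st(); plan([.4993,.1895,.09],-167.7,1,-.1)
E
```

```text
t 10.95 tcp [0.4995 0.1901 0.089 ] rpy [-1.800e+02  1.000e-01 -1.677e+02] j [  3.  40. -36. 113.  38.  38.  46.] F [-0.7  0.1 -0.4] w 0.0383
1 rows; dist [-0.0002 -0.0006  0.001 ] rot [-0.   0.1  0. ]
[0, 0.1, 0, 0, -0.001, -0.001, -0.1]
```

{"name": "drive_tool", "arguments": {"motion": [0,0,0,0,0,0,-0.4,0,0,0,0,0,0,-0.8,0,0,0,0,0,0,-1,0,0,0,0,0,0,-1,0,0,0,0,0,0,-1,0,0,0,0,0,0,-1], "force": 60}}

```text
time_s: 11.45
tool_pos: [0.4996, 0.1902, 0.0893]
eef_rot: [-180.0, 0.1, -167.7]
force: [-0.7, -0.4, -0.4]
width: 0.013
```

{"name": "drive_tool", "arguments": {"motion": [0,0,0,0,0,-0.004,-1,0,0,0,0,0,-0.01,-1,0,0,0,0,0,-0.015,-1,0,0,0,0,0,-0.02,-1,0,0,0,0,0,-0.02,-1,0,0,0,0,0,-0.02,-1,0,0,0,0,0,-0.015,-1,0,0,0,0,0,0,-1]}}

```text
time_s: 12.12
tool_pos: [0.4985, 0.1906, 0.2015]
eef_rot: [-180.0, -0.0, -167.6]
force: [0.5, 1.3, -1.0]
width: 0.013
```

```bash
python3 - <<'E'
from h import *
st()
# loupe yaw target 0 : tool yaw -180 ; lens at dish centre
L=np.array([.5386,-.1535])
psi=-4; u=np.array([np.cos(np.radians(psi)),np.sin(np.radians(psi))]); g=L-.066*u; print("grip target",g)
plan([*g,.195],psi-180,24,-1)
E
```

```text
t 12.12 tcp [0.4985 0.1906 0.2015] rpy [-180.    -0.  -167.6] j [ 10.  31. -44. 111.  28.  49.  54.] F [ 0.5  1.3 -1. ] w 0.013
grip target [ 0.47276077 -0.14889607]
24 rows; dist [-0.0258 -0.3395 -0.0065] rot [-0.   0.  16.4]
[0, 0, 0.7, 0.004, -0.014, 0, -1, 0, 0, 0.7, 0.004, -0.014, 0, -1, 0, 0, 0.7, 0.004, -0.014, 0, -1, 0, 0, 0.7, 0.004, -0.014, 0, -1, 0, 0, 0.7, 0.003, -0.014, 0, -1, 0, 0, 0.7, 0.003, -0.014, 0, -1, 0, 0, 0.7, 0.003, -0.014, 0, -1, 0, 0, 0.7, 0.003, -0.014, 0, -1.0]
[0, 0, 0.7, 0.003, -0.014, 0, -1, 0, 0, 0.7, 0.003, -0.014, 0, -1, 0, 0, 0.7, 0.002, -0.014, 0, -1, 0, 0, 0.7, 0.002, -0.014, 0, -1, 0, 0, 0.7, 0.002, -0.014, 0, -1, 0, 0, 0.7, 0.002, -0.014, 0, -1, 0, 0, 0.7, 0.002, -0.014, 0, -1, 0, 0, 0.7, 0.002, -0.014, 0, -1.0]
[0, 0, 0.7, 0.001, -0.014, 0, -1, 0, 0, 0.7, 0.001, -0.014, 0, -1, 0, 0, 0.7, 0.001, -0.014, 0, -1, 0, 0, 0.7, 0.001, -0.014, 0, -1, 0, 0, 0.7, 0.001, -0.014, 0, -1, 0, 0, 0.7, 0.001, -0.014, 0, -1, 0, 0, 0.7, 0, -0.014, 0, -1, 0, 0, 0.7, 0, -0.014, 0, -1.0]
```

{"name": "drive_tool", "arguments": {"motion": [0,0,0.7,0.002,-0.008,0,-1,0,0,0.7,0.004,-0.014,0,-1,0,0,0.7,0.004,-0.014,0,-1,0,0,0.7,0.004,-0.014,0,-1,0,0,0.7,0.003,-0.014,0,-1,0,0,0.7,0.003,-0.014,0,-1,0,0,0.7,0.003,-0.014,0,-1,0,0,0.7,0.003,-0.014,0,-1]}}

```text
time_s: 12.78
tool_pos: [0.4869, 0.0756, 0.1981]
eef_rot: [-180.0, -0.3, -173.4]
force: [0.5, -0.1, -1.0]
width: 0.0129
```

{"name": "drive_tool", "arguments": {"motion": [0,0,0.7,0.003,-0.014,0,-1,0,0,0.7,0.003,-0.014,0,-1,0,0,0.7,0.002,-0.014,0,-1,0,0,0.7,0.002,-0.014,0,-1,0,0,0.7,0.002,-0.014,0,-1,0,0,0.7,0.002,-0.014,0,-1,0,0,0.7,0.002,-0.014,0,-1,0,0,0.7,0.002,-0.012,0,-1]}}

```text
time_s: 13.45
tool_pos: [0.4687, -0.0477, 0.1911]
eef_rot: [-179.8, -1.2, -179.8]
force: [-0.1, -0.7, -1.9]
width: 0.0128
```

```bash
python3 - <<'E'
from h import *
st(); plan([.4728,-.1489,.195],176,8,-1)
E
```

```text
t 13.45 tcp [ 0.4687 -0.0477  0.1911] rpy [-179.8   -1.2 -179.8] j [ 36.  26. -41. 119.  24.  45.  70.] F [-0.1 -0.7 -1.9] w 0.0128
8 rows; dist [ 0.0041 -0.1012  0.0039] rot [-0.2 -1.2  4.2]
[0, -0.1, 0.5, 0, -0.013, 0, -1, 0, -0.1, 0.5, -0.001, -0.013, 0, -1, 0, -0.1, 0.5, -0.001, -0.013, 0, -1, 0, -0.1, 0.5, -0.001, -0.013, 0, -1, 0, -0.1, 0.5, -0.001, -0.013, 0, -1, 0, -0.1, 0.5, -0.001, -0.013, 0, -1, 0, -0.1, 0.5, -0.001, -0.013, 0, -1, 0, -0.1, 0.5, -0.001, -0.013, 0, -1.0]
```

{"name": "drive_tool", "arguments": {"motion": [0,-0.2,0.5,-0.001,-0.013,-0.001,-1,0,-0.2,0.5,-0.001,-0.013,-0.001,-1,0,-0.2,0.5,-0.001,-0.013,-0.001,-1,0,-0.2,0.5,-0.001,-0.013,-0.001,-1,0,-0.2,0.5,-0.001,-0.013,-0.001,-1,0,-0.2,0.5,-0.001,-0.013,0,-1,0,0,0.5,0,-0.008,0,-1,0,0,0,0,0,0,-1]}}

```text
time_s: 14.12
tool_pos: [0.4695, -0.1459, 0.1941]
eef_rot: [-179.7, -0.2, 176.0]
force: [0.5, 0.4, -1.5]
width: 0.0127
```

```bash
python3 - <<'E'
from h import *
st(); plan([.4728,-.1489,.158],176,4,-1)
E
```

```text
t 14.12 tcp [ 0.4695 -0.1459  0.1941] rpy [-179.7   -0.2  176. ] j [ 45.  26. -39. 117.  24.  45.  78.] F [ 0.5  0.4 -1.5] w 0.0127
4 rows; dist [ 0.0033 -0.003  -0.0361] rot [-0.3 -0.2  0. ]
[-0.1, 0, 0, -0.001, -0.001, 0.009, -1, -0.1, 0, 0, -0.001, -0.001, 0.009, -1, -0.1, 0, 0, -0.001, -0.001, 0.009, -1, -0.1, 0, 0, -0.001, -0.001, 0.009, -1.0]
```

{"name": "drive_tool", "arguments": {"motion": [-0.2,-0.2,0,-0.003,-0.003,0.009,-1,0,0,0,0,0,0.01,-1,0,0,0,0,0,0.008,-1,0,0,0,0,0,0.003,-1,0,0,0,0,0,0,-1,0,0,0,0,0,0,-1]}}

```text
time_s: 14.62
tool_pos: [0.4723, -0.1472, 0.1597]
eef_rot: [179.9, -0.1, 176.2]
force: [0.2, -1.4, -1.2]
width: 0.0129
```

```bash
python3 - <<'E'
from h import *
st(); plan([.4728,-.1489,.1533],176,1,-1)
E
```

```text
t 14.62 tcp [ 0.4723 -0.1472  0.1597] rpy [ 1.799e+02 -1.000e-01  1.762e+02] j [ 43.  30. -36. 118.  27.  41.  76.] F [ 0.2 -1.4 -1.2] w 0.0129
1 rows; dist [ 0.0005 -0.0017 -0.0064] rot [ 0.1 -0.1  0.2]
[0.1, -0.1, 0.2, -0.001, -0.002, 0.006, -1.0]
```

{"name": "drive_tool", "arguments": {"motion": [0.1,-0.1,0.2,-0.001,-0.002,0.006,-1,0,0,0,0,0,0,-1,0,0,0,0,0,0,-1]}}

```text
time_s: 14.87
tool_pos: [0.4735, -0.1482, 0.1532]
eef_rot: [180.0, 0.1, 176.1]
force: [-0.6, -0.4, -0.5]
width: 0.0129
```

```bash
python3 - <<'E'
from h import *
st(); s=cam('side');t=cam('top');c=cam('wrist');np.save('v5.npy',[s,t,c],allow_pickle=True)
im=np.zeros((600,800,3),np.uint8)
im[:300,:595]=crop(s,250,225,335,285,7)[:300,:595] if 0 else cv2.resize(crop(s,250,225,335,285,7),(595,420))[:300]
A=crop(s,250,225,335,285,6); im[:]=0; im[:360,:510]=A
B=crop(t,345,170,405,240,4); im[:280,515:755]=B
C=crop(c,140,200,420,420,1); im[370:590,:280]=C
cv2.imwrite('pics/z6.png',im)
for n,X in (("lens",[.5386,-.1535,.1]),("seed",[.5386,-.1535,.027]),("rim-",[.5066,-.1535,.1]),("rim+",[.5706,-.1535,.1]),("bot",[.5386,-.1855,.1]),("top",[.5386,-.1215,.1])): print(n,((proj(s,X)-[250,225])*6+3).round(),((proj(t,X)-[345,170])*4+2+[515,0]).round(),(proj(c,X)-[140,200]+[0,370]).round())
E
```

```text
t 14.87 tcp [ 0.4735 -0.1482  0.1532] rpy [1.800e+02 1.000e-01 1.761e+02] j [ 43.  30. -36. 118.  27.  40.  76.] F [-0.6 -0.4 -0.5] w 0.0129
lens [175. 189.] [647. 173.] [135. 590.]
seed [176. 315.] [625. 178.] [136. 492.]
rim- [ 98. 195.] [648. 231.] [130. 535.]
rim+ [251. 183.] [646. 115.] [140. 639.]
bot [184. 241.] [705. 172.] [ 67. 594.]
top [167. 138.] [589. 173.] [204. 587.]
```

View pics/z6.png

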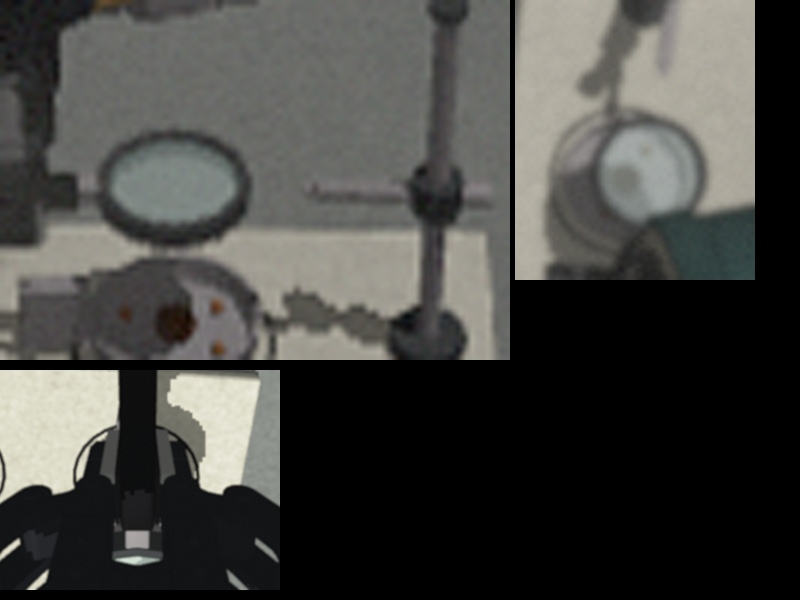

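The loupe is over the dish. In the side view the rim centre is at (174,187.5) against a prediction of (175,189), and the pointer is at row 190. I'll let it settle, check that it is still, and hand in.

{"name": "drive_tool", "arguments": {"motion": [0,0,0,0,0,0,-1,0,0,0,0,0,0,-1,0,0,0,0,0,0,-1,0,0,0,0,0,0,-1]}}

```text
time_s: 15.35
tool_pos: [0.4738, -0.1487, 0.1541]
eef_rot: [-180.0, 0.1, 176.0]
force: [-0.5, -0.3, -0.7]
width: 0.0132
```

```bash
python3 - <<'E'
from h import *
st(); s=robot.read_state(); p=s["tool_pos"]; y=np.radians(s["eef_rot"][2]-180)
print("qvel",np.abs(s["qvel"]).max().round(2),"lens",p[:2]+.066*np.array([np.cos(y),np.sin(y)]),p[2]-.0533)
if abs(p[2]-.1533)<.001 and np.abs(s["qvel"]).max()<1: print(robot.hand_in())
E
```

```text
t 15.35 tcp [ 0.4738 -0.1487  0.1541] rpy [-1.80e+02  1.00e-01  1.76e+02] j [ 43.  30. -36. 118.  27.  40.  76.] F [-0.5 -0.3 -0.7] w 0.0132
qvel 0.14 lens [ 0.53959856 -0.15329799] 0.10082837184290046
the job is handed in; nothing more can be done
None
```

I slid the dish by its tab into the viewing ring and released it, then picked the loupe up by its handle. I handed in holding it level over the seed, with no sign of contact. It took about 15 s of the 61 s allowed.

**Dish:** two wrist views before the pickup put the dish centre within about 1 mm of the ring centre. I did not measure it again after bringing the loupe over.

**Loupe at hand-in:** these figures come from the arm's own pose.

| Check | Result |
|---|---|
| Lens centre | (0.5396, −0.1533) m, about 1 mm from the seed |
| Lens height | 0.101 m |
| Pointer height (triangulated from three cameras) | 0.100 m |
| Tilt | about 0.1° |
| Force on the tool | under 1 N |
| Joint speeds | near zero |

**Disagreements:**
- **Pointer height:** the measured 0.100 m is below the brief's "about 112 to 172 mm" range. I used the measurement because the camera pairs gave 99 to 102 mm, and the post's base and top matched the side view to about 1 pixel.
- **Top camera:** the lens looked 1.5 to 3 mm off centre in it, with part of the rim hidden by the arm. The side view and arm pose put it within about 1 mm, so I did not correct for it.

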